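# Set the ratchet and clamp the board

## Robot

A 6-joint arm with a two-finger parallel gripper is mounted at the origin on the work surface. World frame = base frame: x ahead of the robot, y to its left, z up, the work surface at z = 0. Lengths are in m, angles in rad, forces in N, time in s.
With the tool pointing down it reaches from about 0.375 to 0.9 m from the base axis. Payload 3.1 kg.
Tool frame: the origin (TCP) lies midway between the tips of the shut fingers; the grasp point (between the pads) lies 19 mm behind it; z points along the fingers, x is the direction in which the jaws open and shut, and the axes are right-handed (so a half turn about z gives the same grasp; the last joint's range is limited). The gripper opens to 87 mm and grips with 3 to 60 N. Pads are 19 mm wide; open, the fingers measure 117 mm over their backs; the gripper's body (75 mm by 190 mm) begins 51 mm behind the grasp point.
Start: joints at [-1.296, 0.527, 1.433, -0, 1.181, -0.178], TCP at [0.274, -0.562, 0.223] pointing down, gripper open.
Joint ranges: [-3.08, 3.08], [-0.75, 2.2], [0.22, 2.44], [-1.43, 4.57], [0, 2.65], [-2.85, 2.85]. Speed limits (rad/s): [2.79, 2.79, 3.14, 3.14, 3.14, 3.14].

## Interface

Orientations are given as a unit quaternion [x, y, z, w].
In Python, from rig import * gives the robot as it stands.
- The arm moves only by the tool drive_tool, never from a script. Its argument "plan" is a list of rows, each an object with "offset": the shift along the tool's x, y, z in cm, a list of three; "delta_rot": the turn, a rotation vector about the tool's x, y, z in degrees, a list of three; "jaw": the finger opening in cm, from 0 to 8.7. In form: [{"offset": [dx, dy, dz], "delta_rot": [wx, wy, wz], "jaw": jaw}, ...]. A call has exactly 8 rows; each row is the pose to reach, as a shift and turn from the pose commanded when the call began, along the tool's axes at that moment; what a row does not reach only later rows make up. A row lasts 1/12 s, in which the tool goes at most 41.7 mm and 7.16 degrees, less where a joint would pass 70% of its speed; a pose out of reach is approached as far as the arm can. A call with a gripper value outside its range is refused whole. The fingers move at their own pace and stop on an object; "squeeze" is the grip in N (left out, the last holds). Time passes only in rows, so rows that repeat a pose let the fingers close, or fill a call up. It gives the time, the measured TCP pose, the force and the opening at its end, in the units of the state.
- get_obs(): the state, without advancing time (a new reading comes with each control period).
- camera(name): name is "scene" or "top"; returns the picture (480x640x3 uint8, red, green, blue); there is no depth.
- calibration(name): a dict with "K" (3x3 intrinsics, pixels), "pose" (4x4, takes a point from camera to world coordinates). Camera axes: x right, y down, z forward; pixel columns grow to the right and rows downward; lengths in m; the calibration is good to about 2 mm. A picture is of the moment at which its call begins. calibration takes no time and is no camera call.
- hand_in(): hands the job in, once; it reports no verdict.
The state is a dict: "time": time; "q": joint angles; "joint_velocities": joint speeds; "joint_torque": joint torques, N m; "position": TCP position; "tool_rot": TCP orientation; "ft_force": force on the tool from outside, world axes, zero at the start; "moment": the same for the moment, N m; "grip_width": finger opening in m.
Only numpy, scipy, OpenCV 4.12 (cv2) and the standard library are available. Lean on these libraries where they do the work, as an engineer would, in place of code of your own. Each camera call takes 0.05 s, during which the arm holds its last target.

## Task

The board lies loose in the bench clamp: gently flip the ratchet's little direction lever over to tighten (it is light and snaps over past the middle; do not strain it), then work the handle to and fro until the jaw grips the board snugly against the stop. Running the jaw takes a push of about 9 N on the handle's knob; at about 13 N the board is snug, and beyond about 17 N its edge gets bruised. Leave the lever at tighten, the board flat in the clamp and the other things where they are.

Things in the scene. Friction and masses are not known exactly. Their poses are not given: they have to be found in the camera images.
- clamp: Bench clamp fixed to the table: steel base plate 325 x 110 x 14 mm with a grey ratchet head (90 x 84, 44 mm high). Origin: on the table, under the upright axis of the head, about which handle and toothed wheel turn. x runs along the plate from head to board and stop (plate from -65 to +260 mm), z up. The handle points the other way, along -x when handle is 0.
- handle (a joint): handle angle, rad; grows clockwise seen from above; hard stops at -0.65 and 0.65. Steel bar 26 mm wide, top 53 mm above the table; stays where left (0.25 N m friction). With the lever at tighten, clockwise strokes turn the wheel (after up to 0.35 rad of play) and anticlockwise ones click back over the teeth (about 2 N at the knob). At loosen it is the other way round.
- handle_knob (a point): top centre of the knob: upright black cylinder 22 mm across, 53 to 109 mm above the table, 160 mm from the axis. Push across the handle while it moves: about 9 N runs the jaw free; squeeze is 20 N at 11 N push, 40 N at 13 N, 80 N at 17 N; 1 N more per 3 mm of knob travel. An arm that pauses reads 2 to 4 N less. At the end stop swing back for another stroke (15 to 19 mm of jaw travel).
- pawl (a joint): angle of the direction lever on the handle, rad: -0.31 = loosen (start; -0.1 to -0.31 while it rides on a tooth; its peg leans to the anticlockwise side of the handle seen from above), +0.31 = tighten (+0.1 to +0.31; peg leans to the clockwise side). A spring snaps it to whichever side of the middle it is on; 2 to 3 N at the peg flips it.
- pawl_peg (a point): top centre of the lever's peg: upright steel pin 10 mm across, 68 to 92 mm above the table, on a flat steel tail (top 68 mm) that lies over the handle bar. The lever pivots on the handle 64 mm from the head's axis, the peg 40 mm farther out; it moves about 25 mm across the handle from one position to the other. The knob is some 56 mm farther out.
- jaw: moving jaw: grey block 24 x 100 x 40 mm with a 10 mm black rubber pad (30 N/mm) on the side to the board. Origin: under the block's middle, on the base plate; axes as the clamp's. Starts backed off, 12 to 27 mm short of gripping; it cannot be pushed along by hand.
- jaw_face (a point): middle of the pad's front face, at half the board's height
- stop: steel stop block 22 (along the clamp's x) x 100 x 36 mm, fixed on the base plate beyond the board (its place differs from time to time). Origin: middle of its underside on the base plate; axes as the clamp's; its face towards the board is at x = -11 mm
- board: loose brown hardwood board 70 (along its x, across the jaws) x 190 x 20 mm, lying flat on the base plate between jaw and stop. Origin: middle of its underside; z up
- wedge: loose bystander: pale wooden block 90 x 40 x 24 mm lying beside the clamp (leave alone). Origin: its underside
- tape_roll: loose bystander: roll of cardboard-brown tape, 84 mm across, 24 mm high, hole 60 mm, beside the clamp (leave alone). Origin: its underside
- mug: loose bystander: white mug, 80 mm across, 95 mm high (leave alone). Origin: its underside
- spare_board: loose bystander: brown board 300 x 80 x 18 mm lying flat, to the robot's right of the clamp (leave alone). Origin: its underside
- mallet: loose bystander: wooden-handled hammer lying down (leave alone). Origin: its underside
- brander: loose bystander: hand branding tool, black grip, steel shank and square brass head, 240 mm long, lying down (leave alone). Origin: its underside
- wheel_top (a point): centre of the top of the hexagon nut on the toothed steel wheel (75 mm across, 20 teeth, 54 to 68 mm above the table, nut to 78 mm), on the head's axis. Turning the wheel clockwise seen from above drives the jaw along the clamp's +x, 16 mm per rad. It turns stiffly (1.2 N m) and stays where it is left.
Not all that is in view belongs to the job. What is shaped like the board but pink is not meant.

How it is judged:
By the outcome, as a careful person would: the job done as asked, in the order asked, and still so for the second after the job is handed in, with the robot touching nothing.
It also fails if it takes over 72 s, if anything falls off the work surface, if the arm or the gripper's body presses on something with over 40 N, if the wrist force passes 120 N, or if a joint passes its speed limit or range.

## Working session

There is one attempt and no reset: what is moved stays moved. The work goes in short steps, Python scripts to look and compute and a tool call to move; the robot and the scene stay as the last step left them, time stands still between calls to the robot, and variables do not carry over. Pictures are saved under pics/ and viewed, and the job is handed in when it is done.

Besides the shell and the picture viewer there is one more tool, called after ">>>" as name([rows], argument=value, ...), one row to a line, values as JSON. drive_tool: Moves the arm, as the interface text tells. Its arguments: {"type":"object","properties":{"plan":{"type":"array","items":{"type":"object","properties":{"offset":{"type":"array","items":{"type":"number"}},"delta_rot":{"type":"array","items":{"type":"number"}},"jaw":{"type":"number"}}}},"squeeze":{"type":"number"}},"required":["plan"]}

```bash
mkdir -p pics; ls; python3 - <<'E'
from rig import *
import cv2
print(get_obs())
for n in ("scene","top"):
    c=calibration(n);print(n,c["K"],c["pose"])
    cv2.imwrite(f"pics/{n}0.png",camera(n)[:,:,::-1])
E
```

```text
pics
{'time': 0.0, 'q': array([-1.29552182e+00,  5.28477789e-01,  1.43390166e+00, -3.26094396e-05,
        1.18137949e+00, -1.78475802e-01]), 'joint_velocities': array([ 0.00043575,  0.00108015, -0.00036354,  0.00022979, -0.00056334,
        0.00017716]), 'joint_torque': array([ 2.26425043e-03, -4.40028620e+01, -1.76595747e+01,  6.33434532e-02,
        5.82139764e-02, -1.99040282e-04]), 'position': array([ 0.27379199, -0.561026  ,  0.22156469]), 'tool_rot': array([ 8.48041536e-01, -5.29928655e-01, -8.12189194e-04, -7.16782613e-04]), 'ft_force': array([-0.69457495,  0.20265884, -0.19992909]), 'moment': array([ 0.0077232 ,  0.00539781, -0.02812021]), 'grip_width': 0.08708928079248311}
scene [[466.02047504   0.         319.26577274]
 [  0.         466.02047504 243.50587407]
 [  0.           0.           1.        ]] [[-0.2076328   0.54228614 -0.81413412  1.5373711 ]
 [ 0.97817055  0.10793136 -0.17757591  0.25439623]
 [-0.00842635 -0.8332326  -0.55285842  0.79408474]
 [ 0.          0.          0.          1.        ]]
top [[561.04507364   0.         317.01326932]
 [  0.         561.04507364 234.2791012 ]
 [  0.           0.           1.        ]] [[-0.02033038 -0.9870922   0.15885739  0.30061309]
 [-0.99975588  0.02144629  0.00531326  0.02982078]
 [-0.00865158 -0.15871059 -0.98728724  1.47242816]
 [ 0.          0.          0.          1.        ]]
```

View pics/scene0.png

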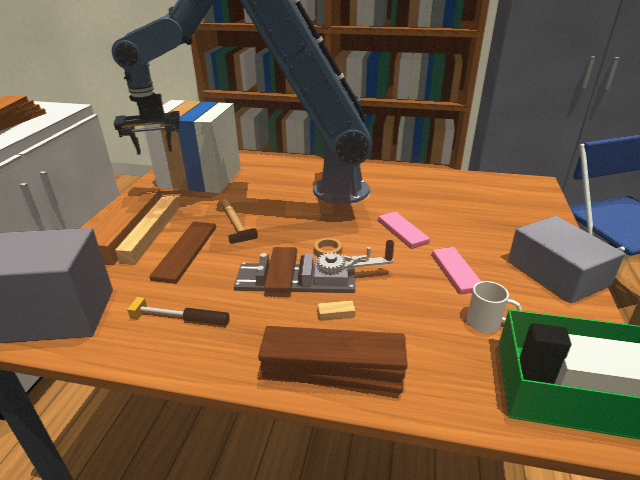

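View pics/top0.png

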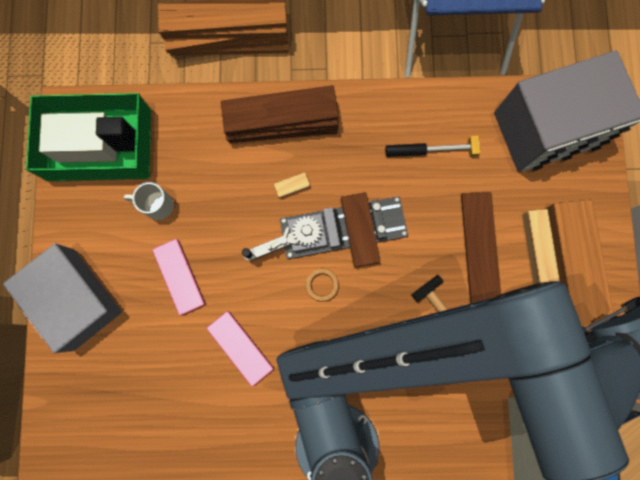

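The top view shows the clamp with its wheel at about (305,230), the handle running left to the black knob at (248,253), and the board at (360,230). The other boards are the pink pair at (178,277) and (240,348), the spare at (480,247) and the dark stack at (280,115). Only (360,230) lies between jaw and stop. Next I'll enlarge it.

```bash
python3 - <<'E'
import cv2
a=cv2.imread("pics/top0.png")[180:280,230:420]
cv2.imwrite("pics/topc.png",cv2.resize(a,None,fx=4.2,fy=4.2,interpolation=cv2.INTER_CUBIC))
a=cv2.imread("pics/scene0.png")[225:305,225:405]
cv2.imwrite("pics/scc.png",cv2.resize(a,None,fx=4.4,fy=4.4,interpolation=cv2.INTER_CUBIC))
E
```

```text
(no output)
```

View pics/topc.png

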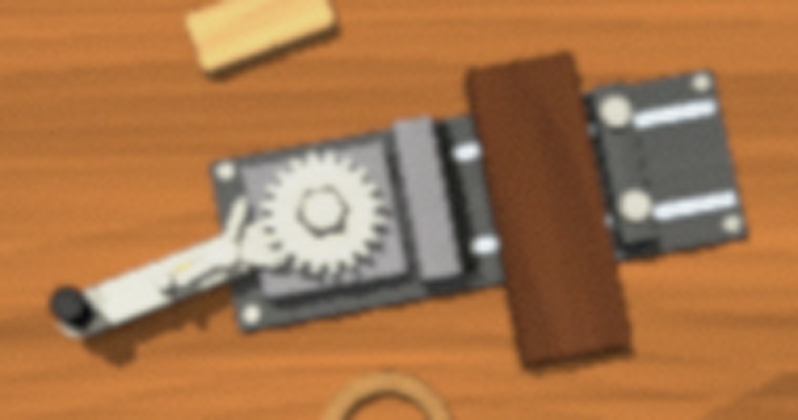

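View pics/scc.png

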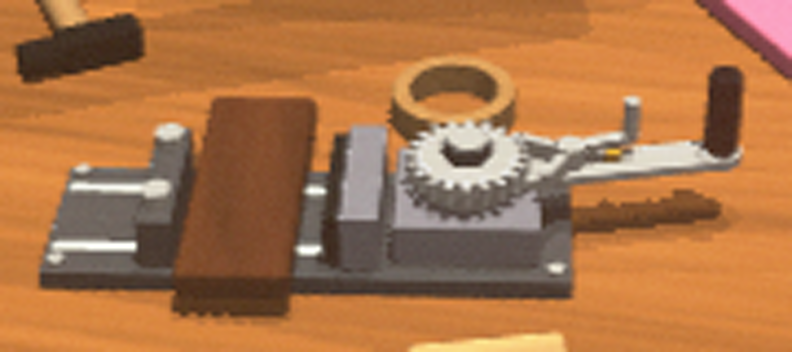

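The crop shows the board (brown) between the jaw and the black stop, with the wheel nut at crop (323,210) and the knob at (72,303). The peg is on the lower side, towards the robot, which is anticlockwise and matches loosen. In the scene crop the peg top is at (632,102).

```bash
cat > h.py <<'E'
import numpy as np
from rig import *
def ray(n,u,v,z):
    c=calibration(n);K=np.array(c["K"]);T=np.array(c["pose"])
    d=T[:3,:3]@np.linalg.solve(K,[u,v,1.]);o=T[:3,3]
    return o+d*(z-o[2])/d[2]
def proj(n,p):
    c=calibration(n);K=np.array(c["K"]);T=np.array(c["pose"])
    q=K@(T[:3,:3].T@(np.array(p)-T[:3,3]));return q[:2]/q[2]
E
python3 - <<'E'
from h import *
np.set_printoptions(precision=4,suppress=True)
t=lambda u,v:(230+u/4.2-.4,180+v/4.2-.4)
s=lambda u,v:(225+u/4.4-.4,225+v/4.4-.4)
W=ray("top",*t(323,210),.078);K=ray("top",*t(72,303),.109)
print("nut",W,ray("scene",*s(468,150),.078))
print("knob",K,ray("scene",*s(726,72),.109),np.linalg.norm((K-W)[:2]))
P=ray("scene",*s(632,102),.092);print("peg",P,ray("top",*t(172,290),.092),np.linalg.norm((P-W)[:2]))
# plate corners z=.014
for c in [(213,160),(243,330),(713,70),(747,235)]: print("plate",ray("top",*t(*c),.014))
for c in [(468,72),(575,55),(632,350),(525,368)]: print("board",ray("top",*t(*c),.034))
for c in [(225,170),(252,314),(703,82),(733,224)]: print("bolt",ray("top",*t(*c),.016))
print("knob dir",np.degrees(np.arctan2(*(K-W)[[1,0]])),"peg dir",np.degrees(np.arctan2(*(P-W)[[1,0]])))
E
```

```text
nut [0.5375 0.0636 0.078 ] [0.548  0.0699 0.078 ]
knob [0.4804 0.2103 0.109 ] [0.4798 0.2163 0.109 ] 0.15745735855242593
peg [0.4981 0.1621 0.092 ] [0.4891 0.1534 0.092 ] 0.10610649889963211
plate [0.5818 0.1339 0.014 ]
plate [0.4737 0.1163 0.014 ]
plate [ 0.6329 -0.1833  0.014 ]
plate [ 0.5267 -0.1999  0.014 ]
board [ 0.6304 -0.0275  0.034 ]
board [ 0.6398 -0.0946  0.034 ]
board [ 0.4539 -0.1232  0.034 ]
board [ 0.4442 -0.0573  0.034 ]
bolt [0.5749 0.1263 0.016 ]
bolt [0.4833 0.1104 0.016 ]
bolt [ 0.6248 -0.1764  0.016 ]
bolt [ 0.5336 -0.1912  0.016 ]
knob dir 111.27263409765355 peg dir 111.77862516398048
```

```bash
python3 - <<'E'
from h import *
import cv2
np.set_printoptions(precision=4,suppress=True)
im=cv2.imread("pics/scene0.png");tp=cv2.imread("pics/top0.png")
def crop(im,n,x0,y0,w,h,f,out,pts):
    a=cv2.resize(im[y0:y0+h,x0:x0+w],None,fx=f,fy=f,interpolation=cv2.INTER_CUBIC)
    for p in pts:
        u,v=proj(n,p);cv2.circle(a,(int((u-x0+.5)*f),int((v-y0+.5)*f)),3,(0,255,0),-1);print(n,p,u,v)
    cv2.imwrite(out,a)
pts=[(.4893,.1536,.092),(.4893,.1536,.068),(.538,.063,.078),(.4804,.2115,.109),(.4804,.2115,.053)]
crop(im,"scene",300,230,100,60,8,"pics/sz.png",pts)
crop(tp,"top",235,205,100,65,8,"pics/tz.png",pts)
E
```

```text
scene (0.4893, 0.1536, 0.092) 365.4984147905685 245.63975984322136
scene (0.4893, 0.1536, 0.068) 365.0904299228587 252.94058593489314
scene (0.538, 0.063, 0.078) 329.12883659548487 256.27124084147795
scene (0.4804, 0.2115, 0.109) 387.7641318914269 240.89873095750815
scene (0.4804, 0.2115, 0.053) 386.2766235179987 257.97877633980823
top (0.4893, 0.1536, 0.092) 270.4542672728436 248.5685438308077
top (0.4893, 0.1536, 0.068) 271.3149077145753 249.83756488781495
top (0.538, 0.063, 0.078) 306.72777294119874 229.40048240361628
top (0.4804, 0.2115, 0.109) 246.25390655340115 251.74341206153642
top (0.4804, 0.2115, 0.053) 249.17790042626487 254.55343274424496
```

View pics/sz.png

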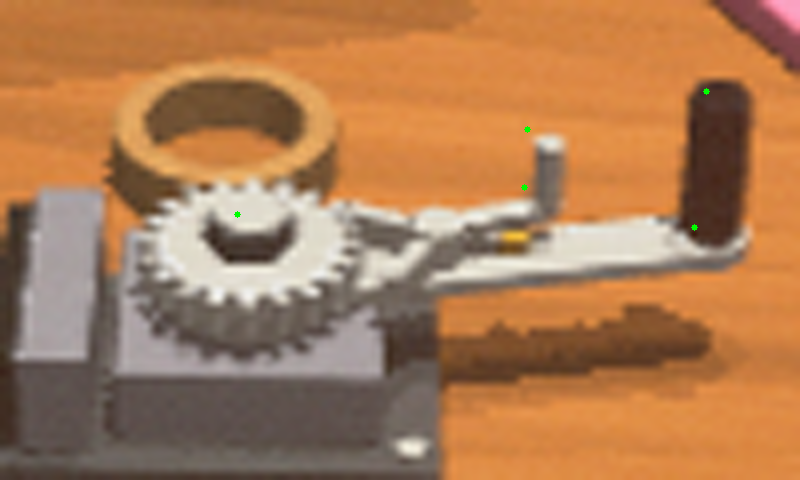

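View pics/tz.png

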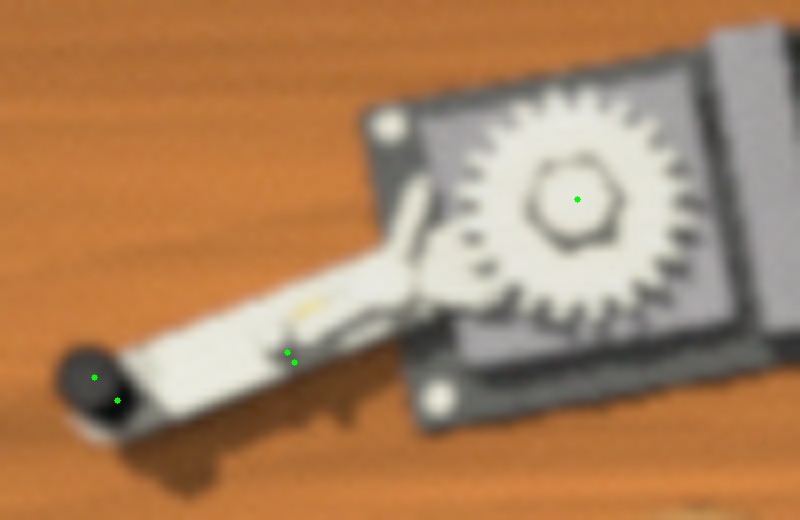

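The top ray agrees with the geometry given: the axis is at (.538,.063), the plate length and knob radius come out right, and the handle is at about -0.2 rad. The peg is at about (.494,.157), on the loosen side. Now a helper for the moves.

```bash
cat >> h.py <<'E'
from scipy.spatial.transform import Rotation as R
A=np.array([.538,.063])
def yaw(q):
    x=R.from_quat(q).as_matrix()[:,0];return np.degrees(np.arctan2(x[1],x[0]))
def to(p,yw,base=None,byaw=None):
    "offset cm (tool) and delta z deg to reach world p with level tool, jaw axis yaw yw"
    o=get_obs();b=o["position"] if base is None else np.array(base);r=R.from_quat(o["tool_rot"])
    if byaw is not None: r=R.from_euler("z",byaw,degrees=True)*R.from_euler("x",180,degrees=True)
    tgt=R.from_euler("z",yw,degrees=True)*R.from_euler("x",180,degrees=True)
    return np.round(r.inv().apply(np.array(p)-b)*100,2),np.round((r.inv()*tgt).as_rotvec(degrees=True),1)
def knob(h,rad=.160):   # handle rad -> xy, yaw of jaw axis
    a=np.radians(99.3)-h;return A+rad*np.array([np.cos(a),np.sin(a)]),np.degrees(a)-90
np.set_printoptions(precision=4,suppress=True)
E
python3 - <<'E'
from h import *
print(yaw(get_obs()["tool_rot"]));print(to((.494,.157,.20),21),to((.494,.157,.076),21))
E
```

```text
-63.999289164692776
(array([-54.89, -51.27,   2.29]), array([ -0.1,   0.1, -85. ])) (array([-54.86, -51.26,  14.69]), array([ -0.1,   0.1, -85. ]))
```

>>> drive_tool([
  {"offset":[-27,-25,1],"delta_rot":[0,0,-43],"jaw":5},
  {"offset":[-55,-51.2,2],"delta_rot":[0,0,-85],"jaw":5},
  {"offset":[-55,-51.2,2],"delta_rot":[0,0,-85],"jaw":5},
  {"offset":[-55,-51.2,2],"delta_rot":[0,0,-85],"jaw":5},
  {"offset":[-55,-51.2,2],"delta_rot":[0,0,-85],"jaw":5},
  {"offset":[-55,-51.2,2],"delta_rot":[0,0,-85],"jaw":5},
  {"offset":[-55,-51.2,2],"delta_rot":[0,0,-85],"jaw":5},
  {"offset":[-55,-51.2,2],"delta_rot":[0,0,-85],"jaw":5},
])

```text
time: 0.77
position: [0.371, -0.2409, 0.2135]
tool_rot: [0.998, -0.056, -0.0, -0.0]
ft_force: [0.4, 0.3, -0.8]
grip_width: 0.0513
```

```bash
python3 - <<'E'
from h import *
o=get_obs();print(o["time"],o["position"],yaw(o["tool_rot"]));print(to((.494,.157,.20),21))
E
```

```text
0.7667 [ 0.371  -0.2409  0.2135] -6.393755495547018
(array([  7.79, -40.91,   1.36]), array([ -0. ,   0. , -27.4]))
```

>>> drive_tool([
  {"offset":[7.5,-40,1],"delta_rot":[0,0,-27],"jaw":5},
  {"offset":[7.5,-40,1],"delta_rot":[0,0,-27],"jaw":5},
  {"offset":[7.5,-40,1],"delta_rot":[0,0,-27],"jaw":5},
  {"offset":[7.5,-40,1],"delta_rot":[0,0,-27],"jaw":5},
  {"offset":[7.5,-40,1],"delta_rot":[0,0,-27],"jaw":5},
  {"offset":[7.5,-40,1],"delta_rot":[0,0,-27],"jaw":5},
  {"offset":[7.5,-40,1],"delta_rot":[0,0,-27],"jaw":5},
  {"offset":[7.5,-40,1],"delta_rot":[0,0,-27],"jaw":5},
])

```text
time: 1.43
position: [0.4702, 0.0774, 0.2053]
tool_rot: [0.984, 0.176, -0.0, -0.0]
ft_force: [0.2, 0.2, -0.2]
grip_width: 0.0497
```

>>> drive_tool([
  {"offset":[0,-4,0],"delta_rot":[0,0,0],"jaw":5},
  {"offset":[0,-4,0],"delta_rot":[0,0,0],"jaw":5},
  {"offset":[0,-4,0],"delta_rot":[0,0,0],"jaw":5},
  {"offset":[0,-4,0],"delta_rot":[0,0,0],"jaw":5},
  {"offset":[0,-4,0],"delta_rot":[0,0,0],"jaw":5},
  {"offset":[0,-4,0],"delta_rot":[0,0,0],"jaw":5},
  {"offset":[0,-4,0],"delta_rot":[0,0,0],"jaw":5},
  {"offset":[0,-4,0],"delta_rot":[0,0,0],"jaw":5},
])

```text
time: 2.1
position: [0.4568, 0.1116, 0.2055]
tool_rot: [0.985, 0.175, 0.0, 0.0]
ft_force: [-0.4, 0.4, 0.3]
grip_width: 0.0503
```

```bash
python3 - <<'E'
from h import *
o=get_obs();print(o["time"],o["position"],yaw(o["tool_rot"]));print(to((.494,.157,.076),21))
E
```

```text
2.1 [0.4568 0.1116 0.2055] 20.172784274345034
(array([ 5.06, -2.98, 12.95]), array([ 0. , -0. , -0.8]))
```

>>> drive_tool([
  {"offset":[4,-3,0],"delta_rot":[0,0,-1],"jaw":5},
  {"offset":[5,-3,3],"delta_rot":[0,0,-1],"jaw":5},
  {"offset":[5,-3,6],"delta_rot":[0,0,-1],"jaw":5},
  {"offset":[5,-3,8],"delta_rot":[0,0,-1],"jaw":5},
  {"offset":[5,-3,9],"delta_rot":[0,0,-1],"jaw":5},
  {"offset":[5,-3,9.5],"delta_rot":[0,0,-1],"jaw":5},
  {"offset":[5,-3,9.5],"delta_rot":[0,0,-1],"jaw":5},
  {"offset":[5,-3,9.5],"delta_rot":[0,0,-1],"jaw":5},
])

```text
time: 2.77
position: [0.4937, 0.1579, 0.1112]
tool_rot: [0.983, 0.184, 0.001, 0.0]
ft_force: [0.2, -0.4, 0.4]
grip_width: 0.0496
```

```bash
cat > look.py <<'E'
import sys,cv2
from h import *
tag=sys.argv[1];b=camera("scene")[:,:,::-1]
b=cv2.resize(b[220:300,300:400],None,fx=7,fy=7,interpolation=cv2.INTER_CUBIC)
cv2.imwrite(f"pics/{tag}.png",b)
o=get_obs();print(o["time"],o["position"],yaw(o["tool_rot"]),o["ft_force"])
E
python3 look.py a1
```

```text
2.8167 [0.4939 0.158  0.1116] 21.265232320072077 [-0.3314  0.3717  1.153 ]
```

View pics/a1.png

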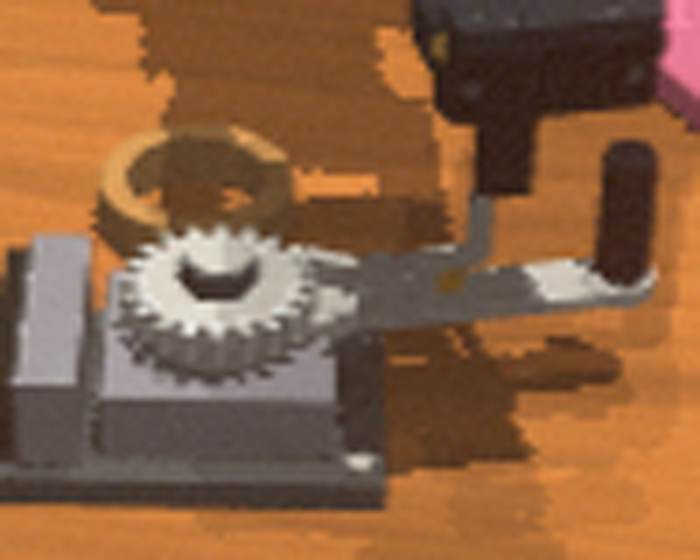

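The peg, at crop (483,210), stands between the fingers. I'll lower 3.5 cm and then push along tool +x.

>>> drive_tool([
  {"offset":[0,0,1.2],"delta_rot":[0,0,0],"jaw":5},
  {"offset":[0,0,2.4],"delta_rot":[0,0,0],"jaw":5},
  {"offset":[0,0,3.2],"delta_rot":[0,0,0],"jaw":5},
  {"offset":[0,0,3.5],"delta_rot":[0,0,0],"jaw":5},
  {"offset":[0.4,0,3.5],"delta_rot":[0,0,0],"jaw":5},
  {"offset":[0.8,0,3.5],"delta_rot":[0,0,0],"jaw":5},
  {"offset":[1.2,0,3.5],"delta_rot":[0,0,0],"jaw":5},
  {"offset":[1.4,0,3.5],"delta_rot":[0,0,0],"jaw":5},
])

```text
time: 3.48
position: [0.5077, 0.1636, 0.0762]
tool_rot: [0.983, 0.185, 0.001, 0.0]
ft_force: [-0.2, -0.9, -0.3]
grip_width: 0.05
```

>>> drive_tool([
  {"offset":[0.15,0,0],"delta_rot":[0,0,0],"jaw":5},
  {"offset":[0.3,0,0],"delta_rot":[0,0,0],"jaw":5},
  {"offset":[0.45,0,0],"delta_rot":[0,0,0],"jaw":5},
  {"offset":[0.6,0,0],"delta_rot":[0,0,0],"jaw":5},
  {"offset":[0.75,0,0],"delta_rot":[0,0,0],"jaw":5},
  {"offset":[0.9,0,0],"delta_rot":[0,0,0],"jaw":5},
  {"offset":[1.05,0,0],"delta_rot":[0,0,0],"jaw":5},
  {"offset":[1.2,0,0],"delta_rot":[0,0,0],"jaw":5},
])

```text
time: 4.15
position: [0.5164, 0.1677, 0.0753]
tool_rot: [0.983, 0.185, -0.001, -0.0]
ft_force: [-1.4, -0.1, -0.1]
grip_width: 0.05
```

```bash
python3 look.py a2
```

```text
4.2 [0.5172 0.1678 0.0754] 21.294265675150566 [0.4344 0.0336 0.5416]
```

View pics/a2.png

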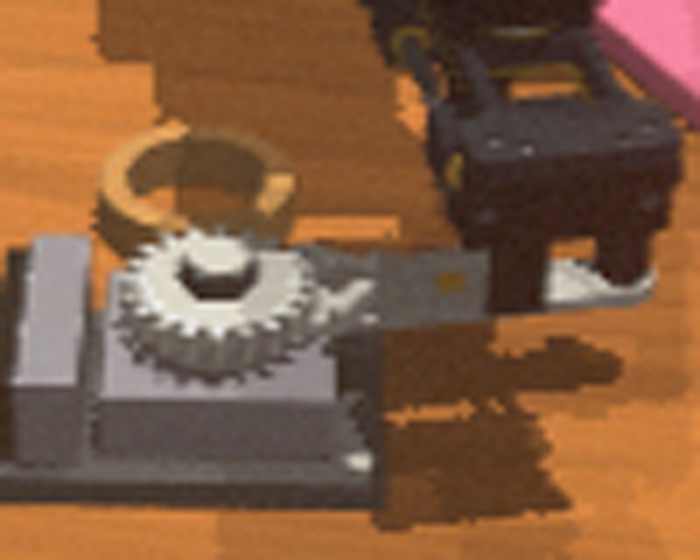

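The front finger hides the peg. Force is about 1 N, so I'll push on in small steps.

>>> drive_tool([
  {"offset":[0.1,0,0],"delta_rot":[0,0,0],"jaw":5},
  {"offset":[0.2,0,0],"delta_rot":[0,0,0],"jaw":5},
  {"offset":[0.3,0,0],"delta_rot":[0,0,0],"jaw":5},
  {"offset":[0.4,0,0],"delta_rot":[0,0,0],"jaw":5},
  {"offset":[0.5,0,0],"delta_rot":[0,0,0],"jaw":5},
  {"offset":[0.6,0,0],"delta_rot":[0,0,0],"jaw":5},
  {"offset":[0.7,0,0],"delta_rot":[0,0,0],"jaw":5},
  {"offset":[0.8,0,0],"delta_rot":[0,0,0],"jaw":5},
])

```text
time: 4.87
position: [0.5248, 0.1705, 0.0755]
tool_rot: [0.983, 0.185, 0.0, 0.0]
ft_force: [0.6, -0.1, 0.3]
grip_width: 0.0498
```

```bash
python3 look.py a3
```

```text
4.9167 [0.5251 0.1706 0.0755] 21.293982559711637 [-0.3378  0.4061  0.1343]
```

View pics/a3.png

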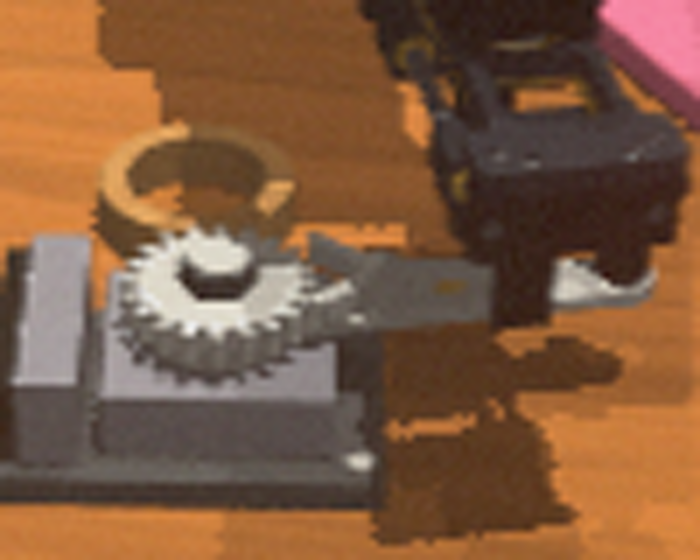

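Force has dropped to about 0 and the pawl's claw at (325,245) has changed side, so it seems to have flipped. I'll lift clear and look.

>>> drive_tool([
  {"offset":[-0.3,0,0],"delta_rot":[0,0,0],"jaw":5},
  {"offset":[-0.3,0,-2],"delta_rot":[0,0,0],"jaw":5},
  {"offset":[-0.3,0,-5],"delta_rot":[0,0,0],"jaw":5},
  {"offset":[-0.3,0,-8],"delta_rot":[0,0,0],"jaw":5},
  {"offset":[-2,-5,-10],"delta_rot":[0,0,0],"jaw":5},
  {"offset":[-4,-8,-10],"delta_rot":[0,0,0],"jaw":5},
  {"offset":[-4,-8,-10],"delta_rot":[0,0,0],"jaw":5},
  {"offset":[-4,-8,-10],"delta_rot":[0,0,0],"jaw":5},
])

```text
time: 5.58
position: [0.4551, 0.2317, 0.1759]
tool_rot: [0.982, 0.187, -0.001, -0.0]
ft_force: [0.8, -1.0, 0.2]
grip_width: 0.0501
```

```bash
python3 look.py a4; python3 - <<'E'
from h import *
import cv2
t=camera("top")[:,:,::-1];cv2.imwrite("pics/t4full.png",t)
cv2.imwrite("pics/t4.png",cv2.resize(t[205:270,235:335],None,fx=8,fy=8,interpolation=cv2.INTER_CUBIC))
E
```

```text
5.6333 [0.4572 0.231  0.1757] 21.44351851071856 [ 1.095   1.0528 -0.3343]
```

View pics/a4.png

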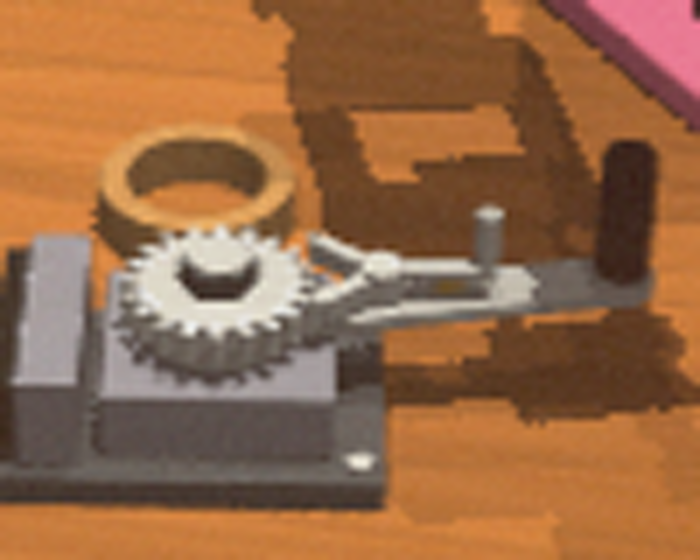

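View pics/t4.png

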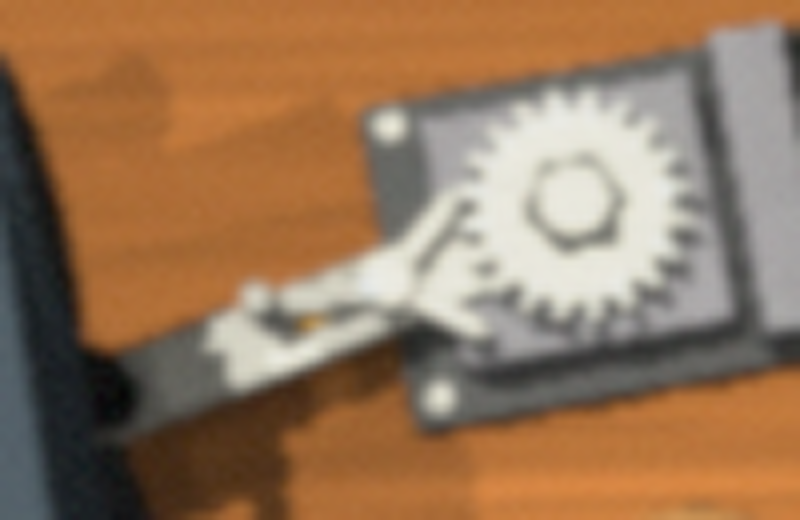

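The peg, now at top crop (258,292) on the far (clockwise) side, shows tighten, and the handle has not moved. Next I'll straddle the knob.

```bash
python3 - <<'E'
from h import *
print(knob(-.21));print(to((.4805,.2115,.068),21.3))
E
```

```text
(array([0.4798, 0.212 ]), np.float64(21.332113697747275))
(array([ 1.35,  2.56, 10.75]), array([ 0. , -0. ,  0.1]))
```

>>> drive_tool([
  {"offset":[1.45,2.5,2],"delta_rot":[0,0,0],"jaw":4.5},
  {"offset":[1.45,2.5,4],"delta_rot":[0,0,0],"jaw":4.5},
  {"offset":[1.45,2.5,5],"delta_rot":[0,0,0],"jaw":4.5},
  {"offset":[1.45,2.5,5],"delta_rot":[0,0,0],"jaw":4.5},
  {"offset":[1.45,2.5,7],"delta_rot":[0,0,0],"jaw":4.5},
  {"offset":[1.45,2.5,9],"delta_rot":[0,0,0],"jaw":4.5},
  {"offset":[1.45,2.5,10.5],"delta_rot":[0,0,0],"jaw":4.5},
  {"offset":[1.45,2.5,10.7],"delta_rot":[0,0,0],"jaw":4.5},
])

```text
time: 6.35
position: [0.4794, 0.2119, 0.0666]
tool_rot: [0.983, 0.185, -0.002, 0.0]
ft_force: [-1.2, 0.4, 0.4]
grip_width: 0.0449
```

```bash
python3 look.py a5; python3 - <<'E'
from h import *
for h in (-.32,-.44,-.56,-.62): 
  p,y=knob(h);print(h,p,y,to((*p,.068),y))
E
```

```text
6.4 [0.4799 0.2121 0.0674] 21.2841676187214 [0.3289 1.1006 0.7554]
-0.32 [0.4638 0.2047] 27.634649444186337 (array([-1.77,  0.1 , -0.06]), array([-0. ,  0.2, -6.4]))
-0.44 [0.4474 0.1948] 34.51014298575623 (array([-3.66,  0.43, -0.05]), array([ -0.1,   0.2, -13.2]))
-0.56 [0.4322 0.183 ] 41.38563652732611 (array([-5.5 ,  0.98, -0.05]), array([ -0.1,   0.2, -20.1]))
-0.62 [0.4252 0.1765] 44.823383298111025 (array([-6.39,  1.34, -0.04]), array([ -0.1,   0.2, -23.5]))
```

View pics/a5.png

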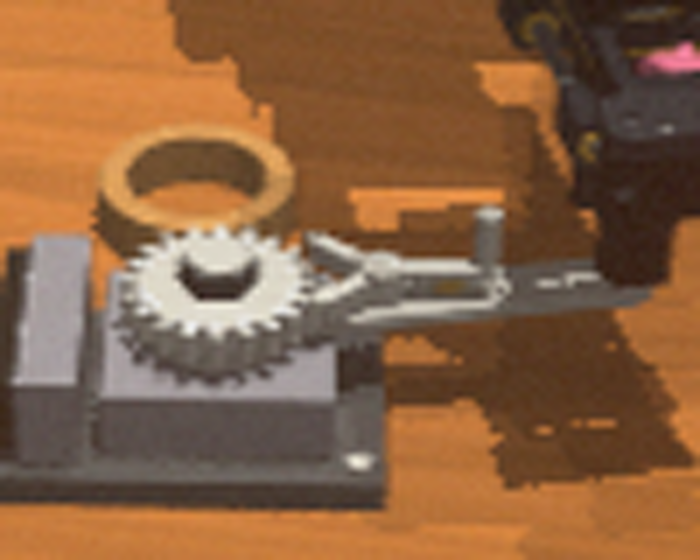

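>>> drive_tool([
  {"offset":[0,0,0],"delta_rot":[0,0,0],"jaw":2.8},
  {"offset":[-0.9,0,0],"delta_rot":[0,0,-3.2],"jaw":2.8},
  {"offset":[-1.8,0.1,0],"delta_rot":[0,0,-6.4],"jaw":2.8},
  {"offset":[-2.7,0.25,0],"delta_rot":[0,0,-9.8],"jaw":2.8},
  {"offset":[-3.7,0.45,0],"delta_rot":[0,0,-13.2],"jaw":2.8},
  {"offset":[-4.6,0.7,0],"delta_rot":[0,0,-16.6],"jaw":2.8},
  {"offset":[-5.5,1.0,0],"delta_rot":[0,0,-20],"jaw":2.8},
  {"offset":[-6.3,1.3,0],"delta_rot":[0,0,-23.2],"jaw":2.8},
])

```text
time: 7.07
position: [0.4285, 0.178, 0.0702]
tool_rot: [0.925, 0.38, 0.003, 0.0]
ft_force: [1.3, 2.5, 0.4]
grip_width: 0.0284
```

```bash
cat > plan.py <<'E'
import sys
from h import *
o=get_obs();p=o["position"];d=p[:2]-A
print(o["time"],p,"h",np.radians(99.3)-np.arctan2(d[1],d[0]),"r",np.hypot(*d),"yaw",yaw(o["tool_rot"]))
f=o["ft_force"];t=np.array([d[1],-d[0]])/np.hypot(*d);print("F",f,"push cw",-f[:2]@t,"axial",f[:2]@d/np.hypot(*d))
for h in map(float,sys.argv[1:]):
    q,y=knob(h);a,b=to((*q,.067),y);print(h,a,b[2])
E
python3 plan.py -.6 -.5 -.4 -.3 -.2 ; python3 look.py a6
```

```text
7.0667 [0.4285 0.178  0.0702] h -0.5985706865613867 r 0.15875688398125964 yaw 44.65956647122579
F [1.3307 2.4909 0.3883] push cw -2.681324910569918 axial 0.8863613845682838
-0.6 [-0.02 -0.13  0.32] 1.0
-0.5 [ 1.57 -0.02  0.32] 6.7
-0.4 [3.15 0.25 0.33] 12.4
-0.3 [4.69 0.67 0.34] 18.2
-0.2 [6.19 1.24 0.35] 23.9
7.1167 [0.4266 0.177  0.07  ] 44.75564637154555 [ 0.691  -0.3776  1.0435]
```

View pics/a6.png

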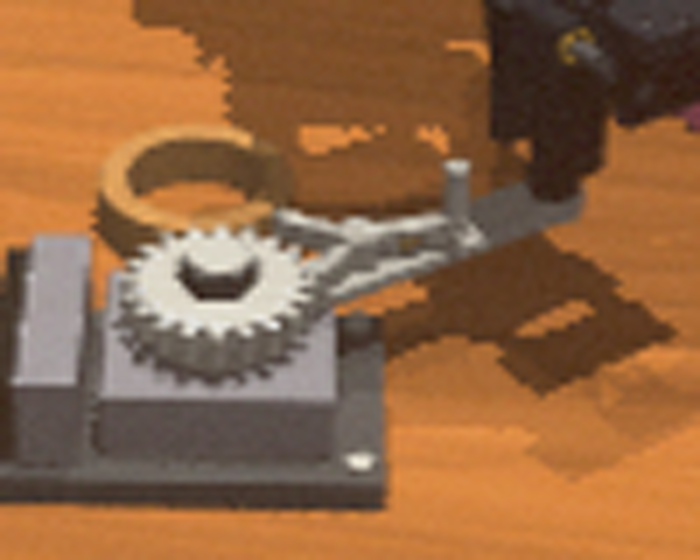

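The handle is back at about -0.60 with the lever still at tighten. Now the tightening stroke, reading the push along the way. The first 0.7 rad cannot reach the board.

>>> drive_tool([
  {"offset":[0.7,-0.1,0.1],"delta_rot":[0,0,2.5],"jaw":2.8},
  {"offset":[1.4,-0.05,0.2],"delta_rot":[0,0,5.2],"jaw":2.8},
  {"offset":[2.1,0.05,0.2],"delta_rot":[0,0,7.9],"jaw":2.8},
  {"offset":[2.8,0.15,0.2],"delta_rot":[0,0,10.6],"jaw":2.8},
  {"offset":[3.5,0.3,0.2],"delta_rot":[0,0,13.4],"jaw":2.8},
  {"offset":[4.2,0.5,0.2],"delta_rot":[0,0,16.2],"jaw":2.8},
  {"offset":[4.9,0.75,0.2],"delta_rot":[0,0,19],"jaw":2.8},
  {"offset":[5.5,1.0,0.2],"delta_rot":[0,0,21.4],"jaw":2.8},
])

```text
time: 7.78
position: [0.4683, 0.2077, 0.0671]
tool_rot: [0.98, 0.199, -0.006, 0.0]
ft_force: [-9.0, -4.2, 6.8]
grip_width: 0.0286
```

```bash
python3 plan.py -.2 -.1 0 .1 .2
```

```text
7.7833 [0.4683 0.2077 0.0671] h -0.2864453003825662 r 0.16063458895234592 yaw 22.94727694861609
F [-9.0274 -4.2072  6.8422] push cw 9.958829389625635 axial 0.12584385733302186
-0.2 [ 1.39  0.06 -0.  ] 2.2
-0.1 [ 2.98  0.2  -0.02] 7.9
0.0 [ 4.55  0.5  -0.04] 13.6
0.1 [ 6.08  0.95 -0.06] 19.4
0.2 [ 7.56  1.56 -0.07] 25.1
```

>>> drive_tool([
  {"offset":[0.7,0,0],"delta_rot":[0,0,2.6],"jaw":2.8},
  {"offset":[1.4,0.05,0],"delta_rot":[0,0,5.2],"jaw":2.8},
  {"offset":[2.1,0.15,0],"delta_rot":[0,0,7.7],"jaw":2.8},
  {"offset":[2.8,0.25,0],"delta_rot":[0,0,10.3],"jaw":2.8},
  {"offset":[3.5,0.4,0],"delta_rot":[0,0,12.9],"jaw":2.8},
  {"offset":[4.2,0.6,0],"delta_rot":[0,0,15.5],"jaw":2.8},
  {"offset":[4.9,0.8,0],"delta_rot":[0,0,18],"jaw":2.8},
  {"offset":[5.6,1.0,0],"delta_rot":[0,0,20.6],"jaw":2.8},
])

```text
time: 8.45
position: [0.5224, 0.2226, 0.067]
tool_rot: [1.0, 0.02, -0.006, -0.0]
ft_force: [-9.6, 2.9, 6.0]
grip_width: 0.0284
```

```bash
python3 plan.py; python3 - <<'E'
from h import *
import cv2
t=camera("top")[:,:,::-1];cv2.imwrite("pics/t7full.png",t)
cv2.imwrite("pics/t7.png",cv2.resize(t[180:280,230:420],None,fx=4.2,fy=4.2,interpolation=cv2.INTER_CUBIC))
E
```

```text
8.45 [0.5224 0.2226 0.067 ] h 0.06516269147324438 r 0.1603702281829593 yaw 2.2694882584176748
F [-9.643   2.8672  5.9733] push cw 9.319372669645434 axial 3.789028244660001
```

View pics/t7.png

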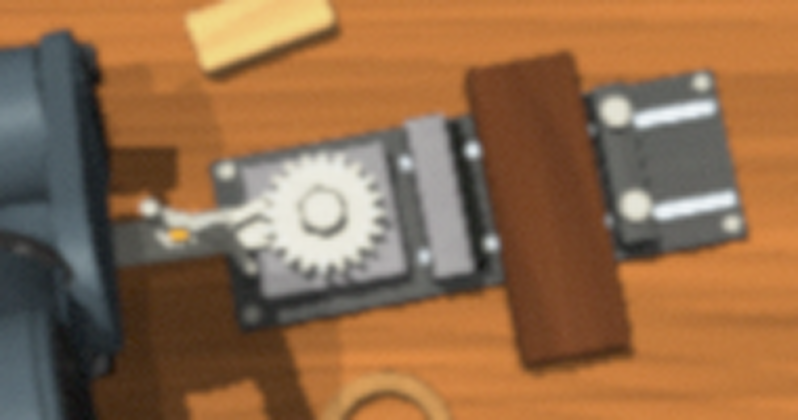

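Jaw has advanced about 7 mm with the board and everything else unmoved. The push is about 9.3 N, so it is running free. I'll measure the remaining gap.

```bash
python3 - <<'E'
from h import *
t=lambda u,v:(230+u/4.2-.4,180+v/4.2-.4)
ex=np.array([np.cos(np.radians(-80.7)),np.sin(np.radians(-80.7))])
def cx(u,v,z): return (ray("top",*t(u,v),z)[:2]-A)@ex*1000
print("jaw block edges",cx(407,122,.054),cx(436,273,.054),"front",cx(443,117,.054),cx(472,272,.054))
print("board left",cx(468,72,.034),cx(525,368,.034),"right",cx(575,55,.034),cx(632,350,.034))
print("stop left edge",cx(597,90,.05),cx(622,255,.05),"stop right",cx(630,88,.05),cx(658,250,.05))
E
```

```text
jaw block edges 59.96120295678536 60.03042452869187 front 82.27410895535472 81.64871207986445
board left 104.22065582567987 103.57350482498369 right 172.0137958573269 170.11808536759074
stop left edge 179.0426912653415 173.76370056794502 stop right 199.28247880580548 195.94264629337928
```

About 10 mm remain from pad to board, plus about 4 mm from board to stop. Finishing this stroke cannot over-squeeze, so I'll continue.

>>> drive_tool([
  {"offset":[0.9,0.05,0],"delta_rot":[0,0,3.4],"jaw":2.8},
  {"offset":[1.8,0.1,0],"delta_rot":[0,0,6.9],"jaw":2.8},
  {"offset":[2.8,0.25,0],"delta_rot":[0,0,10.3],"jaw":2.8},
  {"offset":[3.8,0.45,0],"delta_rot":[0,0,13.8],"jaw":2.8},
  {"offset":[4.7,0.7,0],"delta_rot":[0,0,17.2],"jaw":2.8},
  {"offset":[5.6,1.0,0],"delta_rot":[0,0,20.6],"jaw":2.8},
  {"offset":[6.4,1.35,0],"delta_rot":[0,0,24],"jaw":2.8},
  {"offset":[7.2,1.75,0],"delta_rot":[0,0,27],"jaw":2.8},
])

```text
time: 9.17
position: [0.5975, 0.2112, 0.067]
tool_rot: [0.977, -0.215, -0.004, -0.002]
ft_force: [-6.2, 10.9, 1.3]
grip_width: 0.0283
```

```bash
python3 plan.py; python3 - <<'E'
from h import *
import cv2
t=camera("top")[:,:,::-1];cv2.imwrite("pics/t8full.png",t)
cv2.imwrite("pics/t8.png",cv2.resize(t[180:280,230:420],None,fx=4.2,fy=4.2,interpolation=cv2.INTER_CUBIC))
E
```

```text
9.1667 [0.5975 0.2112 0.067 ] h 0.5443585672818545 r 0.15972604669365603 yaw -24.825286687495392
F [-6.1791 10.8685  1.2577] push cw 9.7855229887677 axial 7.781232164002472
```

View pics/t8.png

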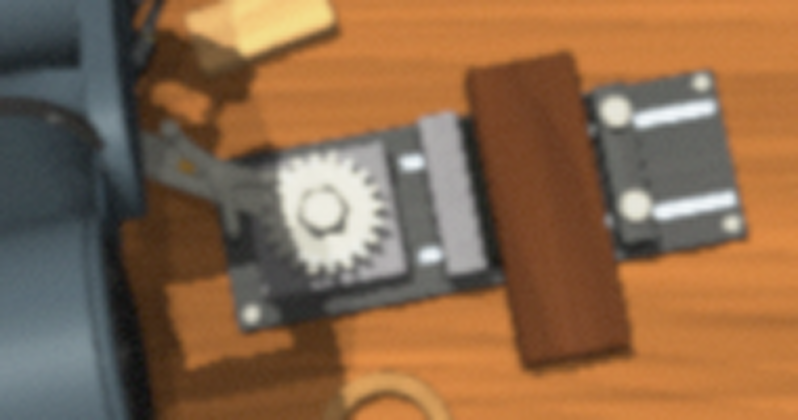

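Push still 9.8 N free-running at h≈0.54, with the board untouched and still about 6 mm from the stop chain. I'll swing back for the second stroke.

>>> drive_tool([
  {"offset":[-1.75,0.1,0],"delta_rot":[0,0,-6.3],"jaw":2.8},
  {"offset":[-3.5,0.4,0],"delta_rot":[0,0,-12.6],"jaw":2.8},
  {"offset":[-5.2,0.85,0],"delta_rot":[0,0,-18.9],"jaw":2.8},
  {"offset":[-6.8,1.5,0],"delta_rot":[0,0,-25.2],"jaw":2.8},
  {"offset":[-8.35,2.35,0],"delta_rot":[0,0,-31.5],"jaw":2.8},
  {"offset":[-9.8,3.35,0],"delta_rot":[0,0,-37.8],"jaw":2.8},
  {"offset":[-11.15,4.5,0],"delta_rot":[0,0,-44.1],"jaw":2.8},
  {"offset":[-12.3,5.8,0],"delta_rot":[0,0,-50.4],"jaw":2.8},
])

```text
time: 9.88
position: [0.4671, 0.2065, 0.0681]
tool_rot: [0.974, 0.226, 0.003, -0.0]
ft_force: [2.4, 0.5, -0.4]
grip_width: 0.0276
```

```bash
python3 plan.py -.4 -.5 -.6 -.62
```

```text
9.8833 [0.4671 0.2065 0.0681] h -0.29654687936983204 r 0.1600908643200431 yaw 26.1673340199315
F [ 2.4054  0.5027 -0.3944] push cw -2.3792157431073115 axial -0.6146858497436096
-0.4 [-1.65  0.1   0.1 ] -6.1
-0.5 [-3.23  0.35  0.09] -11.8
-0.6 [-4.78  0.75  0.08] -17.5
-0.62 [-5.08  0.85  0.08] -18.7
```

>>> drive_tool([
  {"offset":[-1.2,0.05,0],"delta_rot":[0,0,-4.4],"jaw":2.8},
  {"offset":[-2.4,0.2,0],"delta_rot":[0,0,-8.8],"jaw":2.8},
  {"offset":[-3.6,0.45,0],"delta_rot":[0,0,-13],"jaw":2.8},
  {"offset":[-4.3,0.6,0],"delta_rot":[0,0,-15.8],"jaw":2.8},
  {"offset":[-4.6,0.7,0],"delta_rot":[0,0,-17],"jaw":2.8},
  {"offset":[-4.6,0.7,0],"delta_rot":[0,0,-17],"jaw":2.8},
  {"offset":[-4.6,0.7,0],"delta_rot":[0,0,-17],"jaw":2.8},
  {"offset":[-4.6,0.7,0],"delta_rot":[0,0,-17],"jaw":2.8},
])

```text
time: 10.55
position: [0.4275, 0.1794, 0.0668]
tool_rot: [0.931, 0.365, 0.0, 0.0]
ft_force: [0.2, -0.1, -0.5]
grip_width: 0.028
```

```bash
python3 plan.py -.5 -.4 -.3 -.2; python3 - <<'E'
from h import *
import cv2
t=camera("top")[:,:,::-1];cv2.imwrite("pics/t9full.png",t)
cv2.imwrite("pics/t9.png",cv2.resize(t[180:280,230:420],None,fx=4.2,fy=4.2,interpolation=cv2.INTER_CUBIC))
E
```

```text
10.55 [0.4275 0.1794 0.0668] h -0.5972510150941657 r 0.1604949262721246 yaw 42.84987377667201
F [ 0.2331 -0.1471 -0.5034] push cw -0.06776449154292528 axial -0.2672045333894442
-0.5 [ 1.55  0.11 -0.02] 4.9
-0.4 [ 3.14  0.32 -0.02] 10.6
-0.3 [ 4.69  0.7  -0.02] 16.4
-0.2 [ 6.2   1.22 -0.02] 22.1
```

View pics/t9.png

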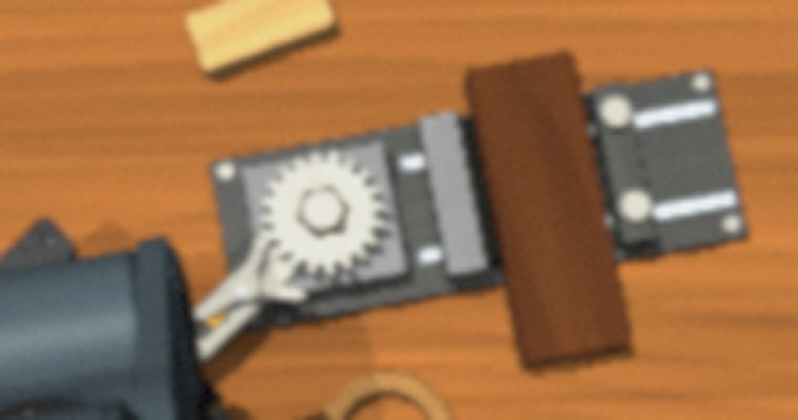

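>>> drive_tool([
  {"offset":[0.6,0,0],"delta_rot":[0,0,2.2],"jaw":2.8},
  {"offset":[1.2,0.05,0],"delta_rot":[0,0,4.3],"jaw":2.8},
  {"offset":[1.8,0.1,0],"delta_rot":[0,0,6.5],"jaw":2.8},
  {"offset":[2.4,0.2,0],"delta_rot":[0,0,8.6],"jaw":2.8},
  {"offset":[3.0,0.3,0],"delta_rot":[0,0,10.8],"jaw":2.8},
  {"offset":[3.6,0.4,0],"delta_rot":[0,0,13],"jaw":2.8},
  {"offset":[4.2,0.55,0],"delta_rot":[0,0,15.2],"jaw":2.8},
  {"offset":[4.7,0.7,0],"delta_rot":[0,0,17.2],"jaw":2.8},
])

```text
time: 11.27
position: [0.4613, 0.2045, 0.0658]
tool_rot: [0.975, 0.222, -0.006, 0.001]
ft_force: [-6.3, -6.7, 6.2]
grip_width: 0.0282
```

```bash
python3 plan.py -.2 -.1 0 .1
```

```text
11.2667 [0.4613 0.2045 0.0658] h -0.33454509163158863 r 0.16095724151913182 yaw 25.682555476906266
F [-6.2737 -6.7187  6.1657] push cw 8.717687841928967 axial -2.915829042693778
-0.2 [ 2.15  0.14 -0.15] 4.9
-0.1 [ 3.74  0.35 -0.17] 10.7
0.0 [ 5.29  0.73 -0.19] 16.4
0.1 [ 6.8   1.25 -0.21] 22.1
```

>>> drive_tool([
  {"offset":[0.4,0,-0.1],"delta_rot":[0,0,1.4],"jaw":2.8},
  {"offset":[0.8,0,-0.1],"delta_rot":[0,0,2.9],"jaw":2.8},
  {"offset":[1.2,0.05,-0.1],"delta_rot":[0,0,4.3],"jaw":2.8},
  {"offset":[1.6,0.1,-0.1],"delta_rot":[0,0,5.7],"jaw":2.8},
  {"offset":[2.0,0.15,-0.1],"delta_rot":[0,0,7.2],"jaw":2.8},
  {"offset":[2.4,0.2,-0.1],"delta_rot":[0,0,8.6],"jaw":2.8},
  {"offset":[2.8,0.25,-0.1],"delta_rot":[0,0,10],"jaw":2.8},
  {"offset":[3.2,0.3,-0.1],"delta_rot":[0,0,11.5],"jaw":2.8},
])

```text
time: 11.93
position: [0.4888, 0.2161, 0.0659]
tool_rot: [0.992, 0.123, -0.008, 0.001]
ft_force: [-9.4, -3.4, 2.6]
grip_width: 0.028
```

```bash
python3 plan.py; python3 - <<'E'
from h import *
import cv2
t=camera("top")[:,:,::-1]
cv2.imwrite("pics/t10.png",cv2.resize(t[180:280,230:420],None,fx=4.2,fy=4.2,interpolation=cv2.INTER_CUBIC))
E
```

```text
11.9333 [0.4888 0.2161 0.0659] h -0.14841424978816242 r 0.16077921366274162 yaw 14.136088808488989
F [-9.3781 -3.352   2.6483] push cw 9.953853553386 axial -0.32413989457431286
```

View pics/t10.png

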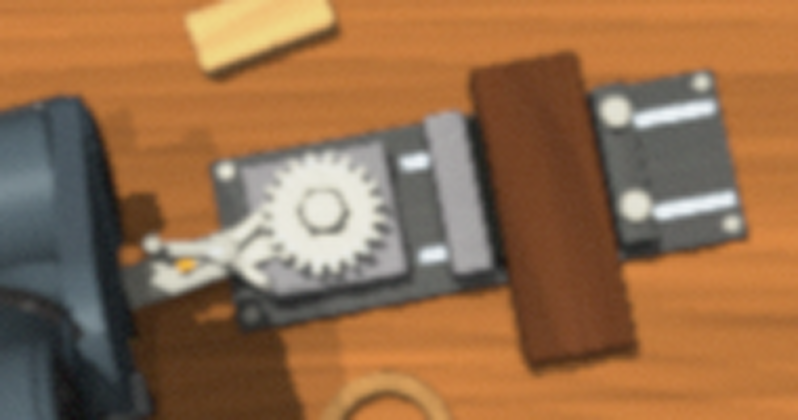

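The jaw has met the board and carried it about 2 mm, with the push at about 10 N. From here I'll go slower.

>>> drive_tool([
  {"offset":[0.2,0,0],"delta_rot":[0,0,0.7],"jaw":2.8},
  {"offset":[0.4,0,0],"delta_rot":[0,0,1.4],"jaw":2.8},
  {"offset":[0.6,0,0],"delta_rot":[0,0,2.1],"jaw":2.8},
  {"offset":[0.8,0,0],"delta_rot":[0,0,2.9],"jaw":2.8},
  {"offset":[1.0,0.05,0],"delta_rot":[0,0,3.6],"jaw":2.8},
  {"offset":[1.2,0.05,0],"delta_rot":[0,0,4.3],"jaw":2.8},
  {"offset":[1.4,0.05,0],"delta_rot":[0,0,5],"jaw":2.8},
  {"offset":[1.6,0.1,0],"delta_rot":[0,0,5.7],"jaw":2.8},
])

```text
time: 12.65
position: [0.504, 0.22, 0.0659]
tool_rot: [0.997, 0.073, -0.009, 0.0]
ft_force: [-10.3, 2.6, 3.7]
grip_width: 0.0282
```

```bash
python3 plan.py
```

```text
12.65 [0.504  0.22   0.0659] h -0.05090091250398032 r 0.16059852130166213 yaw 8.419609199650134
F [-10.2651   2.6426   3.6663] push cw 9.473463442935065 axial 4.754885740146204
```

>>> drive_tool([
  {"offset":[0.2,0,0],"delta_rot":[0,0,0.7],"jaw":2.8},
  {"offset":[0.4,0,0],"delta_rot":[0,0,1.4],"jaw":2.8},
  {"offset":[0.6,0,0],"delta_rot":[0,0,2.1],"jaw":2.8},
  {"offset":[0.8,0,0],"delta_rot":[0,0,2.9],"jaw":2.8},
  {"offset":[1.0,0.05,0],"delta_rot":[0,0,3.6],"jaw":2.8},
  {"offset":[1.2,0.05,0],"delta_rot":[0,0,4.3],"jaw":2.8},
  {"offset":[1.4,0.05,0],"delta_rot":[0,0,5],"jaw":2.8},
  {"offset":[1.6,0.1,0],"delta_rot":[0,0,5.7],"jaw":2.8},
])

```text
time: 13.32
position: [0.5181, 0.2221, 0.0658]
tool_rot: [1.0, 0.023, -0.01, 0.0]
ft_force: [-14.8, 6.3, 5.3]
grip_width: 0.0281
```

```bash
python3 plan.py; python3 - <<'E'
from h import *
import cv2
t=camera("top")[:,:,::-1]
cv2.imwrite("pics/t11.png",cv2.resize(t[180:280,230:420],None,fx=4.2,fy=4.2,interpolation=cv2.INTER_CUBIC))
E
```

```text
13.3167 [0.5181 0.2221 0.0658] h 0.03769238693386345 r 0.16038418070323587 yaw 2.6909660926929706
F [-14.8228   6.2686   5.2826] push cw 13.928659582752813 axial 8.062485409697642
```

View pics/t11.png

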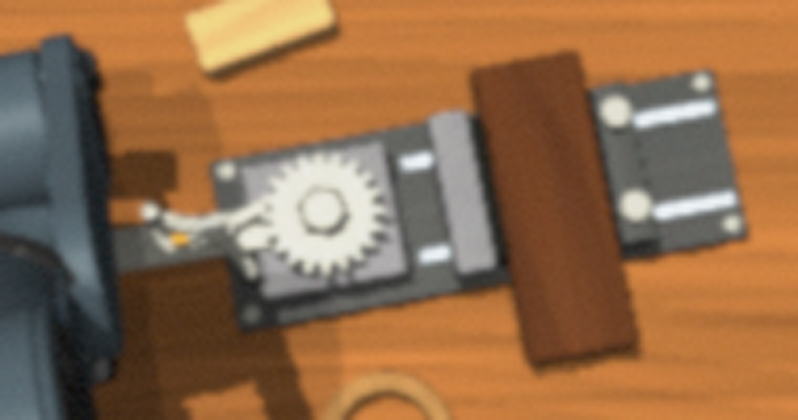

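Push is 13.9 N while moving and the board is against the stop. I'll confirm with a slow 3 mm more (about +1 N at most) and read it again while moving.

>>> drive_tool([
  {"offset":[0.05,0,0],"delta_rot":[0,0,0.2],"jaw":2.8},
  {"offset":[0.1,0,0],"delta_rot":[0,0,0.3],"jaw":2.8},
  {"offset":[0.15,0,0],"delta_rot":[0,0,0.5],"jaw":2.8},
  {"offset":[0.2,0,0],"delta_rot":[0,0,0.7],"jaw":2.8},
  {"offset":[0.23,0,0],"delta_rot":[0,0,0.8],"jaw":2.8},
  {"offset":[0.26,0,0],"delta_rot":[0,0,0.9],"jaw":2.8},
  {"offset":[0.28,0,0],"delta_rot":[0,0,1.0],"jaw":2.8},
  {"offset":[0.3,0,0],"delta_rot":[0,0,1.1],"jaw":2.8},
])

```text
time: 14.03
position: [0.5206, 0.2225, 0.0658]
tool_rot: [1.0, 0.014, -0.011, 0.0]
ft_force: [-14.5, 5.0, 6.8]
grip_width: 0.0281
```

```bash
python3 plan.py
```

```text
14.0333 [0.5206 0.2225 0.0658] h 0.05381979747527432 r 0.16040588334894335 yaw 1.6305617499461036
F [-14.5046   4.9563   6.8065] push cw 13.882662045891161 axial 6.497764144127742
```

Still 13.9 N at near-standstill after 2.5 mm more, so about 14.5 N running, inside the 13–17 window. I'll ease off and lift away.

>>> drive_tool([
  {"offset":[-0.3,0,0],"delta_rot":[0,0,0],"jaw":2.8},
  {"offset":[-0.6,0,0],"delta_rot":[0,0,0],"jaw":2.8},
  {"offset":[-0.8,0,0],"delta_rot":[0,0,0],"jaw":3.2},
  {"offset":[-0.9,0,0],"delta_rot":[0,0,0],"jaw":3.6},
  {"offset":[-0.9,0,0],"delta_rot":[0,0,0],"jaw":4},
  {"offset":[-0.9,0,0],"delta_rot":[0,0,0],"jaw":4},
  {"offset":[-0.9,0,0],"delta_rot":[0,0,0],"jaw":4},
  {"offset":[-0.9,0,0],"delta_rot":[0,0,0],"jaw":4},
])

```text
time: 14.7
position: [0.5192, 0.2211, 0.0662]
tool_rot: [1.0, 0.015, -0.003, 0.001]
ft_force: [-5.5, -0.6, -3.0]
grip_width: 0.0395
```

```bash
python3 plan.py
```

```text
14.7 [0.5192 0.2211 0.0662] h 0.0437689675575208 r 0.15926752167217248 yaw 1.6843007747974281
F [-5.4702 -0.5789 -2.9701] push cw 5.500259776951378 axial 0.07209845879953888
```

>>> drive_tool([
  {"offset":[-0.3,0,0],"delta_rot":[0,0,0],"jaw":4.4},
  {"offset":[-0.5,0,0],"delta_rot":[0,0,0],"jaw":4.8},
  {"offset":[-0.5,0,0],"delta_rot":[0,0,0],"jaw":4.8},
  {"offset":[-0.5,0,0],"delta_rot":[0,0,0],"jaw":4.8},
  {"offset":[-0.5,0,0],"delta_rot":[0,0,0],"jaw":4.8},
  {"offset":[-0.5,0,0],"delta_rot":[0,0,0],"jaw":4.8},
  {"offset":[-0.5,0,0],"delta_rot":[0,0,0],"jaw":4.8},
  {"offset":[-0.5,0,0],"delta_rot":[0,0,0],"jaw":4.8},
])

```text
time: 15.37
position: [0.5179, 0.2214, 0.0678]
tool_rot: [1.0, 0.015, 0.001, -0.0]
ft_force: [-0.6, 0.2, 0.4]
grip_width: 0.0481
```

```bash
python3 plan.py
```

```text
15.3667 [0.5179 0.2214 0.0678] h 0.03591554259647123 r 0.1596708440266171 yaw 1.685425148523738
F [-0.5712  0.2258  0.4055] push cw 0.5381848943852053 axial 0.29600606736832435
```

Free of contact. I'll lift and move clear.

>>> drive_tool([
  {"offset":[0,0,-1],"delta_rot":[0,0,0],"jaw":4.8},
  {"offset":[0,0,-3],"delta_rot":[0,0,0],"jaw":4.8},
  {"offset":[0,0,-6],"delta_rot":[0,0,0],"jaw":4.8},
  {"offset":[0,0,-9],"delta_rot":[0,0,0],"jaw":4.8},
  {"offset":[-2,-3,-12],"delta_rot":[0,0,0],"jaw":4.8},
  {"offset":[-5,-6,-13],"delta_rot":[0,0,0],"jaw":4.8},
  {"offset":[-8,-9,-13],"delta_rot":[0,0,0],"jaw":4.8},
  {"offset":[-10,-11,-13],"delta_rot":[0,0,0],"jaw":4.8},
])

```text
time: 16.03
position: [0.4131, 0.3298, 0.1999]
tool_rot: [1.0, 0.014, 0.002, -0.001]
ft_force: [-0.3, -0.9, -0.9]
grip_width: 0.0481
```

```bash
python3 plan.py; python3 - <<'E'
from h import *
import cv2
t=camera("top")[:,:,::-1]; cv2.imwrite("pics/t12full.png",t)
cv2.imwrite("pics/t12.png",cv2.resize(t[180:280,230:420],None,fx=4.2,fy=4.2,interpolation=cv2.INTER_CUBIC))
t=camera("scene")[:,:,::-1]; cv2.imwrite("pics/s12full.png",t)
cv2.imwrite("pics/s12.png",cv2.resize(t[225:305,225:405],None,fx=4.4,fy=4.4,interpolation=cv2.INTER_CUBIC))
E
```

```text
16.0333 [0.4131 0.3298 0.1999] h -0.2754013291980406 r 0.29462115548996404 yaw 1.648685442514473
F [-0.3183 -0.8994 -0.872 ] push cw 0.6694840709713774 axial -0.6796991056447864
```

View pics/t12.png

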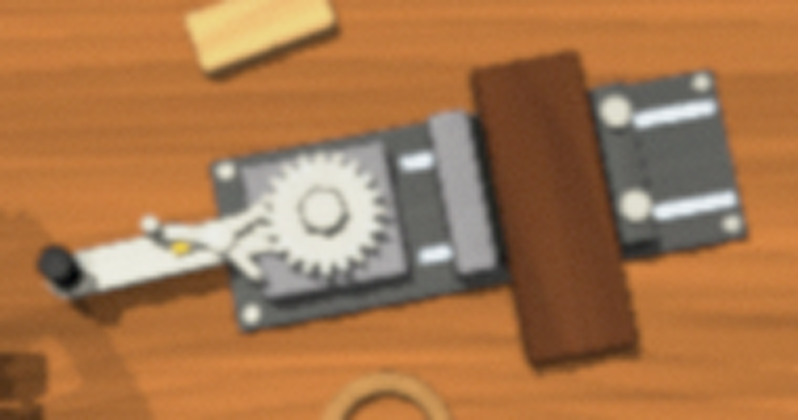

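View pics/s12.png

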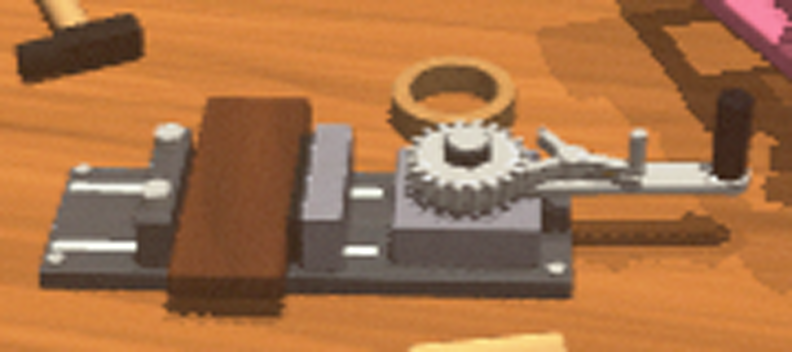

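View pics/t12full.png

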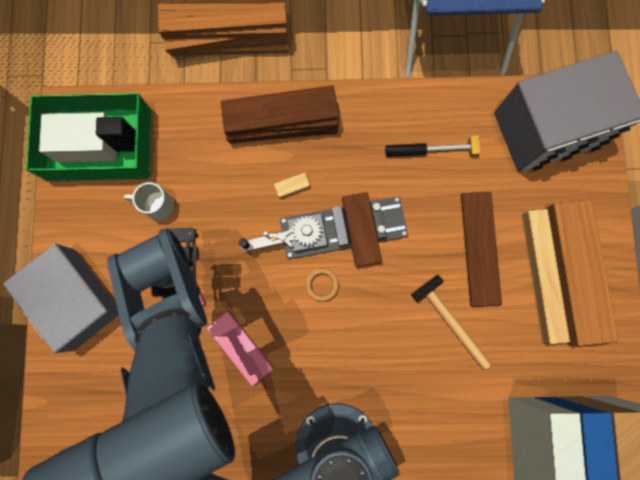

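The peg, at top crop (150,222), is on the clockwise side. The board lies flat between pad and stop, and the bystanders are unmoved. The gripper is clear, so I'll hold briefly and hand in.

>>> drive_tool([
  {"offset":[0,0,0],"delta_rot":[0,0,0],"jaw":4.8},
  {"offset":[0,0,0],"delta_rot":[0,0,0],"jaw":4.8},
  {"offset":[0,0,0],"delta_rot":[0,0,0],"jaw":4.8},
  {"offset":[0,0,0],"delta_rot":[0,0,0],"jaw":4.8},
  {"offset":[0,0,0],"delta_rot":[0,0,0],"jaw":4.8},
  {"offset":[0,0,0],"delta_rot":[0,0,0],"jaw":4.8},
  {"offset":[0,0,0],"delta_rot":[0,0,0],"jaw":4.8},
  {"offset":[0,0,0],"delta_rot":[0,0,0],"jaw":4.8},
])

```text
time: 16.8
position: [0.4141, 0.328, 0.1973]
tool_rot: [1.0, 0.014, -0.0, 0.0]
ft_force: [0.1, -0.2, -0.6]
grip_width: 0.0479
```

```bash
python3 -c "
from rig import *
print(hand_in())"
```

```text
the job is handed in; nothing more can be done
None
```

I flipped the lever to tighten with a light push (readings stayed under 2 N), then worked the handle through two strokes until the board was gripped against the stop. I handed the job in at 16.8 s.

- **Push on the knob:** it ran free at about 9 to 10 N, then rose to 13.9 N. After a slow 3 mm more it again read 13.9 N almost at standstill. I judge that as roughly 14 to 15 N while moving, which is snug and below the 17 N bruising limit. The 14 to 15 N figure is my estimate, not a reading.
- **Last pictures:** the lever is at tighten, the board lies flat between the jaw and the stop, the other things are unmoved and the gripper is clear.
- **Disagreements:** the scene camera put points about 4 mm off from the top camera, so I relied mainly on the top view. In the first ease-off the gripper still pushed the knob with 5.5 N, so I backed it off further, to about 0.5 N, before lifting.

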